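# Find the empty bay of the stock chest

## Task

Three of the four blue swing flaps on the stock chest are blocked by the goods packed under them; the fourth covers the bay that needs refilling. Press gently with the fingertips near an end of each flap until you find the one that rocks, then push that end down until the flap stands open at a steep slant, 40 degrees or more, and leave it so. Only push the flaps from above, never pinch, hook or lift them and do not force the blocked ones, and leave the tins, bottles and other goods where they stand.

Things in the scene. Friction and masses are not known exactly. Their poses are not given: they have to be found in the camera images.
- chest: wooden chest fixed to the table, 210 (x) x 524 (y) x 100 mm high; origin at the centre of its underside. Blue swing flaps lie flush in its top (100 mm above the table) in a row along y: d, c, b, a at y = -197, -85, 85, 197 mm, centred in x. Each bay is 88 mm deep; one, not known which, is nearly empty (18 mm of goods), the others full to 1 mm below the flap.
- flap_a_top (a point): centre of the upper face of flap a: blue plate 130 (x) x 100 (y) x 8 mm, a white dot 45 mm from the centre towards each end (+x, -x), a steel sheet (not to be touched) under it, underside 11 mm below this point. It turns about a y pin 4 mm below this point. A free flap yields to about 3 N at a dot and stays where left; a blocked one gives 1 to 3 mm. z out of its upper face.
- flap_a (a joint): tilt of flap a in rad: 0 flush, positive when its +x end is down, negative when its -x end is down; stops at 0.95 either way
- flap_b_top (a point): centre of the upper face of flap b: blue plate 130 (x) x 100 (y) x 8 mm, a white dot 45 mm from the centre towards each end (+x, -x), a steel sheet (not to be touched) under it, underside 11 mm below this point. It turns about a y pin 4 mm below this point. A free flap yields to about 3 N at a dot and stays where left; a blocked one gives 1 to 3 mm. z out of its upper face.
- flap_b (a joint): tilt of flap b in rad: 0 flush, positive when its +x end is down, negative when its -x end is down; stops at 0.95 either way
- flap_c_top (a point): centre of the upper face of flap c: blue plate 130 (x) x 100 (y) x 8 mm, a white dot 45 mm from the centre towards each end (+x, -x), a steel sheet (not to be touched) under it, underside 11 mm below this point. It turns about a y pin 4 mm below this point. A free flap yields to about 3 N at a dot and stays where left; a blocked one gives 1 to 3 mm. z out of its upper face.
- flap_c (a joint): tilt of flap c in rad: 0 flush, positive when its +x end is down, negative when its -x end is down; stops at 0.95 either way
- flap_d_top (a point): centre of the upper face of flap d: blue plate 130 (x) x 100 (y) x 8 mm, a white dot 45 mm from the centre towards each end (+x, -x), a steel sheet (not to be touched) under it, underside 11 mm below this point. It turns about a y pin 4 mm below this point. A free flap yields to about 3 N at a dot and stays where left; a blocked one gives 1 to 3 mm. z out of its upper face.
- flap_d (a joint): tilt of flap d in rad: 0 flush, positive when its +x end is down, negative when its -x end is down; stops at 0.95 either way
- tin: small tin with a yellow band, 36 mm across and 40 mm tall, standing on the chest's middle strip between flaps b and c; origin at the centre of its underside; leave it alone
- teal_bottle: blue bottle, 68 mm across, 190 mm tall, beyond the chest; origin at the centre of its underside; leave it alone
- green_bottle: green bottle, 64 mm across, 180 mm tall, beyond the chest; origin at the centre of its underside; leave it alone
- jar: amber jar with red lid, 72 mm across, 90 mm tall, left of the chest; origin at the centre of its underside; leave it alone
- can: can with red band, 72 mm across, 105 mm tall, right of the chest; origin at the centre of its underside; leave it alone
- biscuit_box: orange box, 60 x 140 x 50 mm, right of the chest; origin at the centre of its underside; leave it alone
- mug: white mug, 76 mm across without its handle, 90 mm tall, left of the chest; origin at the centre of its underside; leave it alone

How it is judged:
At the end, for the whole second after the job is handed in: One flap (only the one over the nearly empty bay can) is tilted by more than 0.62 rad either way and at rest; the other three are within 0.08 rad of flush; every bystander is within 20 mm of its start ((((value of joint flap_a above 0.62 rad or value of joint flap_a below -0.62 rad) and value of joint flap_b between -0.08 and 0.08 rad and value of joint flap_c between -0.08 and 0.08 rad and value of joint flap_d between -0.08 and 0.08 rad) or ((value of joint flap_b above 0.62 rad or value of joint flap_b below -0.62 rad) and value of joint flap_a between -0.08 and 0.08 rad and value of joint flap_c between -0.08 and 0.08 rad and value of joint flap_d between -0.08 and 0.08 rad) or ((value of joint flap_c above 0.62 rad or value of joint flap_c below -0.62 rad) and value of joint flap_a between -0.08 and 0.08 rad and value of joint flap_b between -0.08 and 0.08 rad and value of joint flap_d between -0.08 and 0.08 rad) or ((value of joint flap_d above 0.62 rad or value of joint flap_d below -0.62 rad) and value of joint flap_a between -0.08 and 0.08 rad and value of joint flap_b between -0.08 and 0.08 rad and value of joint flap_c between -0.08 and 0.08 rad)) and velocity of joint flap_a between -0.05 and 0.05 rad/s and velocity of joint flap_b between -0.05 and 0.05 rad/s and velocity of joint flap_c between -0.05 and 0.05 rad/s and velocity of joint flap_d between -0.05 and 0.05 rad/s and distance of each of tin, teal_bottle, green_bottle, jar, can, biscuit_box, mug from where it was at the start of the episode below 0.02 m); the robot touches nothing.
It fails at once if a flap was pressed with more than 80 N (contact force between any of the fingers, the arm and flap_a above 80 N or contact force between any of the fingers, the arm and flap_b above 80 N or contact force between any of the fingers, the arm and flap_c above 80 N or contact force between any of the fingers, the arm and flap_d above 80 N).
It fails at once if a flap was pinched, hooked or lifted from beneath instead of pushed from above (contact force between any of the fingers, the arm and flap_a_c1 above 0.5 N or contact force between any of the fingers, the arm and flap_b_c1 above 0.5 N or contact force between any of the fingers, the arm and flap_c_c1 above 0.5 N or contact force between any of the fingers, the arm and flap_d_c1 above 0.5 N).
It fails at once if a bystander was moved, lifted or knocked by more than 25 mm (distance of any of tin, teal_bottle, green_bottle, jar, can, biscuit_box, mug from where it was at the start of the episode above 0.025 m).
It also fails if it takes over 48 s, if anything falls off the work surface, if the arm or the gripper's body presses on something with over 40 N, if the wrist force passes 120 N, or if a joint passes its speed limit or range.

## Robot

A 7-joint arm with a two-finger parallel gripper is mounted at the origin on the work surface. World frame = base frame: x ahead of the robot, y to its left, z up, the work surface at z = 0. Lengths are in m, angles in rad, forces in N, time in s.
With the tool pointing down it reaches from about 0.4 to 0.85 m from the base axis. Payload 4.5 kg.
Tool frame: the origin (TCP) lies on the centre line of the jaws, within the pads' length; the fingertips stand 14 mm ahead of it and the grasp point (between the pads) lies 5 mm behind it (r.tcp_to_tips is the z of the fingertips in the tool frame, in m); z points along the fingers, y is the direction in which the jaws open and shut (so a half turn about z gives the same grasp; the last joint's range is limited). The gripper opens to 88 mm and grips with 3 to 60 N. Pads are 18 mm wide; open, the fingers measure 123 mm over their backs; the gripper's body (75 mm by 187 mm) begins 45 mm behind the grasp point.
Start: joints at [1.139, 0.689, -0.195, 1.565, 0.157, 0.902, -0.215], TCP at [0.281, -0.558, 0.253] pointing down, gripper open.
Joint ranges: [-3.01, 3.01], [-0.46, 2.08], [-1.47, 1.51], [0.13, 2.56], [-1, 4.14], [0.04, 2.09], [-2.66, 2.66]. Speed limits (rad/s): [2.57, 2.57, 3.14, 3.14, 3.14, 3.14, 3.14].

## Interface

Orientations are given as a unit quaternion [x, y, z, w].
In Python, from plant import r, viewer gives the robot as it stands.
- The arm moves only by the shell command python3 -m inch 'ROWS' [FORCE]. ROWS is JSON, a list of rows, each a list of 3 entries, a list of its own where there are three numbers: the closure, from 0 (fully open) to 1 (shut), then the shift along the tool's x, y, z in cm, then the turn about the tool's z in degrees. In form: [[fingers, [x, y, z], yaw], ...]. A call has 1 to 20 rows; each row is the pose to reach, as a shift and turn from the pose commanded when the call began, along the tool's axes at that moment; what a row does not reach only later rows make up. A row lasts 1/10 s, in which the tool goes at most 50 mm and 8.59 degrees, less where a joint would pass 70% of its speed; a pose out of reach is approached as far as the arm can. A call with a gripper value outside its range is refused whole. The fingers move at their own pace and stop on an object; FORCE is the grip in N (left out, the last holds). Time passes only in rows, so rows that repeat a pose let the fingers close. It gives the time, the measured TCP pose, the force and the opening at its end, in the units of the state.
- r.get_state(): the state, without advancing time (a new reading comes with each control period).
- viewer.snapshot(name): name is "scene" or "top" or "wrist"; returns the picture (420x560x3 uint8, red, green, blue); there is no depth.
- viewer.camera_params(name): a dict with "intrinsics" (3x3 intrinsics, pixels), "world_to_cam" (4x4, takes a point from world to camera coordinates). Camera axes: x right, y up, looking along -z (the intrinsics and any distortion apply to the point x, -y, -z); pixel columns grow to the right and rows downward; lengths in m; the calibration is good to about 2 mm. A picture is of the moment at which its call begins: read the wrist's pose just before it. camera_params takes no time and is no camera call; for the wrist camera it gives the pose at the moment of the call.
- r.finish_job(): hands the job in, once; it reports no verdict.
Trained networks look in the newest picture that a camera, given by its name, has taken for a name from the list of things; names that differ only in an ending like _2 or _b are one class to them, and where a whole thing is asked for, a point or a joint stands for the part that bears it (a point fixed in the world has none). Each returns a list of dicts, best first, with "p" (0 to 1); they miss things now and then, are a little off and sometimes report something else, mostly with a low value. They report only what shows in the picture. A call takes as long as a camera call.
- viewer.outline_of(camera, name): "pixels" (420x560 bool, what is visible of it) and "bbox" ([left, top, width, height] in pixels, round what is visible of it).
The state is a dict: "clock": time; "q": joint angles; "qd": joint speeds; "joint_torque": joint torques, N m; "tool_pos": TCP position; "eef_rot": TCP orientation; "contact_force": force on the tool from outside, world axes, zero at the start; "moment": the same for the moment, N m; "opening": opening from 0.0 (shut) to 1.0 (fully open).
Only numpy, scipy, OpenCV 4.12 (cv2) and the standard library are available. Lean on these libraries where they do the work, as an engineer would, in place of code of your own. Each camera call takes 0.05 s, during which the arm holds its last target.

## Working session

There is one attempt and no reset: what is moved stays moved. The work goes in short steps, Python scripts to look and compute and a shell command to move; the robot and the scene stay as the last step left them, time stands still between calls to the robot, and variables do not carry over. Pictures are saved under pics/ and viewed, and the job is handed in when it is done.

```bash
mkdir -p pics; python3 - <<'E'
from plant import r, viewer
import cv2
s=r.get_state(); print({k:s[k] for k in ("clock","tool_pos","eef_rot","contact_force","opening")}, r.tcp_to_tips)
for n in ("scene","top"):
    im=viewer.snapshot(n); cv2.imwrite(f"pics/{n}0.png",im[:,:,::-1])
    p=viewer.camera_params(n); print(n,p)
for n in("flap_a_top","chest","tin"):
    for d in viewer.outline_of("top",n): print(n,d["p"],d["bbox"])
E
```

```text
{'clock': 0.0, 'tool_pos': array([ 0.28037934, -0.5578864 ,  0.25190537]), 'eef_rot': array([ 9.72994926e-01,  2.30824606e-01, -2.83984984e-04, -8.91431394e-04]), 'contact_force': array([-0.21576054, -0.75907892, -0.15256668]), 'opening': 0.9980245205402248} 0.014
scene {'intrinsics': array([[546.21235447,   0.        , 277.4241893 ],
       [  0.        , 546.21235447, 207.43169948],
       [  0.        ,   0.        ,   1.        ]]), 'world_to_cam': array([[ 5.75679221e-01,  8.17675289e-01, -7.45487237e-04,
        -3.08568302e-01],
       [-4.98092081e-01,  3.51401388e-01,  7.92730309e-01,
         1.88766064e-01],
       [ 6.48457950e-01, -4.55987046e-01,  6.09572064e-01,
        -2.05726086e+00],
       [ 0.00000000e+00,  0.00000000e+00,  0.00000000e+00,
         1.00000000e+00]])}
top {'intrinsics': array([[420.34988094,   0.        , 288.10958506],
       [  0.        , 420.34988094, 203.52946063],
       [  0.        ,   0.        ,   1.        ]]), 'world_to_cam': array([[ 0.02817253, -0.99921091,  0.02799774, -0.03032235],
       [ 0.99843786,  0.02948064,  0.047463  , -0.56032615],
       [-0.04825094,  0.02661685,  0.99848054, -1.376261  ],
       [ 0.        ,  0.        ,  0.        ,  1.        ]])}
flap_a_top 0.67 [190.2, 179.8, 37.8, 42.8]
flap_a_top 0.25 [318.4, 189.8, 36.6, 44.2]
chest 0.91 [186.5, 168.6, 172.5, 77.8]
tin 0.46 [268.8, 188.6, 10.5, 11.0]
```

View pics/top0.png

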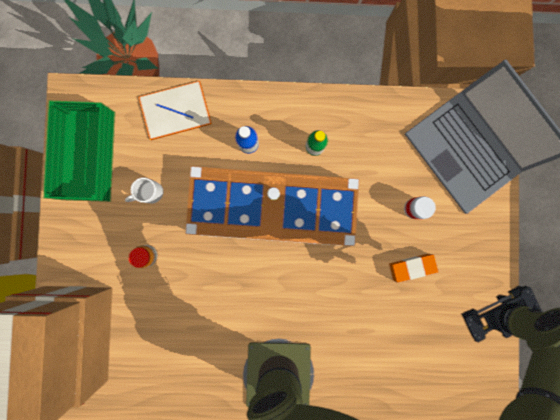

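View pics/scene0.png

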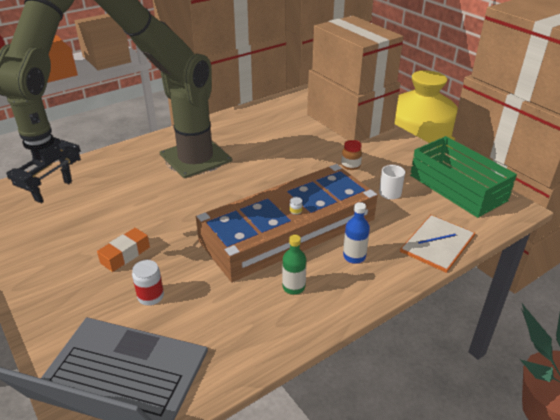

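The top view shows the chest at about columns 187-358, rows 168-245. The four blue flaps run a, b, c, d from left to right, with two white dots each, and the tin sits at (273,193). Next I'll measure the dots and fit the chest pose.

```bash
cat > h.py <<'E'
import numpy as np, cv2
from plant import r, viewer
def back(cam,uv,z,p=None):
    p=p or viewer.camera_params(cam); K=p["intrinsics"];M=p["world_to_cam"];R=M[:3,:3];t=M[:3,3]
    uv=np.atleast_2d(uv).astype(float)
    d=np.c_[(uv[:,0]-K[0,2])/K[0,0],-(uv[:,1]-K[1,2])/K[1,1],-np.ones(len(uv))]@R
    c=-R.T@t
    return c+d*((z-c[2])/d[:,2])[:,None]
def fit(uv_world,model):
    a=model-model.mean(0);b=uv_world-uv_world.mean(0)
    th=np.arctan2((a[:,0]*b[:,1]-a[:,1]*b[:,0]).sum(),(a*b).sum())
    R=np.array([[np.cos(th),-np.sin(th)],[np.sin(th),np.cos(th)]])
    t=uv_world.mean(0)-R@model.mean(0)
    return th,t,R,uv_world-(model@R.T+t)
E
python3 - <<'E'
from h import *
im=cv2.imread("pics/top0.png").astype(int)
g=im.min(2)
pts=[]
for u,v in [(210,187),(208,216),(247,190),(244,218),(301,194),(299,223),(337,197),(335,226)]:
    w=np.clip(g[v-6:v+7,u-6:u+7]-110,0,None).astype(float)
    vv,uu=np.mgrid[v-6:v+7,u-6:u+7]
    pts.append([(w*uu).sum()/w.sum(),(w*vv).sum()/w.sum()])
pts=np.array(pts);print(pts.round(1))
P=back("top",pts,0.1)[:,:2]
m=np.array([[s*.045,y] for y in(.197,.085,-.085,-.197) for s in(1,-1)])
th,t,R,res=fit(P,m);print(P.round(4));print("yaw",np.degrees(th),"c",t);print((res*1000).round(1))
print("pred",(m@R.T+t).round(4))
for n in("tin","teal_bottle","green_bottle","jar","can","biscuit_box","mug"):
    for d in viewer.outline_of("top",n)[:1]:
        v,u=np.nonzero(d["pixels"]);print(n,d["p"],back("top",[u.mean(),v.mean()],.05).round(3))
s=r.get_state()
from scipy.spatial.transform import Rotation as Q
print(s["tool_pos"],Q.from_quat(s["eef_rot"]).as_matrix().round(3),s["clock"])
E
```

```text
[[209.9 186.6]
 [207.6 215.7]
 [246.1 189.3]
 [244.  218.4]
 [301.  193.4]
 [298.8 222.4]
 [336.8 196. ]
 [335.5 224. ]]
[[ 0.602   0.2312]
 [ 0.512   0.2352]
 [ 0.597   0.1194]
 [ 0.5068  0.1231]
 [ 0.5894 -0.0509]
 [ 0.4994 -0.0467]
 [ 0.5847 -0.1627]
 [ 0.4975 -0.1606]]
yaw -2.3335884219539906 c [0.54860518 0.03600906]
[[ 0.4  0.2]
 [ 0.4  0.6]
 [-0.1  0.3]
 [-0.3  0.3]
 [-0.7 -0.1]
 [-0.8  0.4]
 [-0.9 -0.1]
 [ 1.9 -1.6]]
pred [[ 0.6016  0.231 ]
 [ 0.5117  0.2347]
 [ 0.597   0.1191]
 [ 0.5071  0.1228]
 [ 0.5901 -0.0508]
 [ 0.5002 -0.0471]
 [ 0.5855 -0.1627]
 [ 0.4956 -0.159 ]]
tin 0.46 [[0.59  0.035 0.05 ]]
teal_bottle 0.76 [[0.762 0.125 0.05 ]]
green_bottle 0.77 [[ 0.761 -0.1    0.05 ]]
jar 0.63 [[0.38  0.442 0.05 ]]
can 0.65 [[ 0.56  -0.441  0.05 ]]
biscuit_box 0.85 [[ 0.365 -0.423  0.05 ]]
mug 0.72 [[0.586 0.443 0.05 ]]
[ 0.28073053 -0.55841216  0.25272747] [[ 0.893  0.449  0.   ]
 [ 0.449 -0.893 -0.   ]
 [ 0.     0.    -1.   ]] 0.6
```

The fit agrees to within 2 mm, so I'll press near the -x ends, which are clear of the bottles and the tin. First move: close the fingers, turn to line up with the chest, and go above flap d.

```bash
cat >> h.py <<'E'
from scipy.spatial.transform import Rotation as Q
TH=np.radians(-2.33); CC=np.array([.5486,.0360])
def tgt(fl,h=-.042):
    y={'a':.197,'b':.085,'c':-.085,'d':-.197}[fl]
    return CC+np.array([[np.cos(TH),-np.sin(TH)],[np.sin(TH),np.cos(TH)]])@[h,y]
def delta(fl,ztip,h=-.042):
    s=r.get_state();R=Q.from_quat(s["eef_rot"]).as_matrix()
    p=np.r_[tgt(fl,h),ztip+.014]
    yaw=np.arctan2(R[1,0],R[0,0])
    return (100*R.T@(p-s["tool_pos"])).round(2), round(np.degrees(yaw-TH),1)
E
python3 -c "
from h import *
print(delta('d',.18))"
```

```text
(array([ 37.4 , -25.89,   5.87]), np.float64(29.0))
```

```bash
python3 -m inch '[[1,[4,-3,0],7],[1,[8,-6,0],14],[1,[12,-8.5,0],21],[1,[16,-11,0],29],[1,[20,-14,0],29],[1,[24,-17,0],29],[1,[28,-19.5,0],29],[1,[32,-22,1.5],29],[1,[36,-25,3],29],[1,[37.4,-25.9,4.5],29],[1,[37.4,-25.9,5.9],29],[1,[37.4,-25.9,5.9],29],[1,[37.4,-25.9,5.9],29]]' 20; python3 -c "
from h import *
print(r.get_state()['contact_force']);print(delta('d',.11))"
```

```text
clock: 1.9
tool_pos: [0.4984, -0.1596, 0.1939]
eef_rot: [1.0, -0.021, -0.0, 0.0]
contact_force: [-0.8, -1.1, -0.5]
opening: 0.003
[-0.78439293 -1.05340381 -0.49427582]
(array([ 0.02, -0.05,  6.99]), np.float64(-0.0))
```

```bash
python3 -m inch '[[1,[0,0,2.5],0],[1,[0,0,5],0],[1,[0,0,7],0],[1,[0,0,7.6],0],[1,[0,0,7.9],0],[1,[0,0,8.0],0],[1,[0,0,8.1],0],[1,[0,0,8.15],0]]'
```

```text
clock: 2.7
tool_pos: [0.499, -0.1596, 0.1138]
eef_rot: [1.0, -0.02, 0.001, 0.0]
contact_force: [-2.2, 0.3, 13.4]
opening: 0.006
```

```bash
python3 -m inch '[[1,[0,0,0.1],0],[1,[0,0,0.15],0],[1,[0,0,0.15],0]]'; python3 -c "
from h import *
print(delta('d',.11),delta('c',.14))"
```

```text
clock: 3.0
tool_pos: [0.499, -0.1596, 0.1137]
eef_rot: [1.0, -0.02, 0.001, 0.001]
contact_force: [-4.0, 1.3, 21.5]
opening: 0.008
(array([-0.04, -0.05, -1.03]), np.float64(-0.0)) (array([ -0.04, -11.24,  -4.04]), np.float64(-0.0))
```

Flap d takes 21 N without moving, so it's blocked. On to c.

```bash
python3 -m inch '[[1,[0,0,-2.5],0],[1,[0,0,-4.3],0],[1,[0,-4,-4.3],0],[1,[0,-8,-4.3],0],[1,[0,-11.2,-4.3],0],[1,[0,-11.2,-4.3],0],[1,[0,-11.2,-2],0],[1,[0,-11.2,-0.8],0],[1,[0,-11.2,-0.4],0],[1,[0,-11.2,-0.2],0],[1,[0,-11.2,-0.1],0],[1,[0,-11.2,-0.1],0]]'; python3 -c "
from h import *
print(delta('c',.11),delta('b',.14))"
```

```text
clock: 4.2
tool_pos: [0.5023, -0.0478, 0.1137]
eef_rot: [1.0, -0.021, -0.0, 0.0]
contact_force: [-5.6, 1.3, 17.5]
opening: 0.004
(array([ 0.08, -0.06, -1.03]), np.float64(-0.1)) (array([  0.07, -17.06,  -4.03]), np.float64(-0.1))
```

```bash
python3 -m inch '[[1,[0,0,-2.5],0],[1,[0,0,-5],0],[1,[0,-4,-5.2],0],[1,[0,-8,-5.2],0],[1,[0,-12,-5.2],0],[1,[0,-16,-5.2],0],[1,[0,-17,-4],0],[1,[0,-17,-2],0],[1,[0,-17,-0.8],0],[1,[0,-17,-0.4],0],[1,[0,-17,-0.1],0],[1,[0,-17,0],0],[1,[0,-17,0],0]]'; python3 -c "
from h import *
print(delta('b',.11),delta('a',.14))"
```

```text
clock: 5.5
tool_pos: [0.5101, 0.122, 0.112]
eef_rot: [1.0, -0.021, 0.0, 0.0]
contact_force: [-0.2, 0.0, -0.1]
opening: 0.007
(array([-0.  , -0.07, -1.2 ]), np.float64(-0.0)) (array([-1.000e-02, -1.127e+01, -4.200e+00]), np.float64(-0.0))
```

```bash
python3 -m inch '[[1,[0,0,0.1],0],[1,[0,0,0.3],0],[1,[0,0,0.5],0]]'
```

```text
clock: 5.8
tool_pos: [0.5106, 0.1224, 0.107]
eef_rot: [1.0, -0.02, 0.001, 0.0]
contact_force: [-1.1, -3.1, 4.7]
opening: 0.009
```

Flap b yields at about 5 N and follows the fingers down, so it's the free one. Pushing it down to a tip height of about 66 mm.

```bash
python3 -m inch '[[1,[0,0,0.4],0],[1,[0,0,0.8],0],[1,[0,0,1.2],0],[1,[0,0,1.6],0],[1,[0,0,2.0],0],[1,[0,0,2.3],0],[1,[0,0,2.6],0],[1,[0,0,2.6],0]]'; python3 -c "
from h import *
p=viewer.snapshot('top');cv2.imwrite('pics/t1.png',p[100:300,150:400,::-1].repeat(3,0).repeat(3,1))
p=viewer.snapshot('scene');cv2.imwrite('pics/s1.png',p[140:290,170:400,::-1].repeat(3,0).repeat(3,1))"
```

```text
clock: 6.6
tool_pos: [0.5095, 0.1229, 0.0801]
eef_rot: [1.0, -0.02, -0.001, 0.0]
contact_force: [-0.5, 0.6, 0.7]
opening: 0.004
```

View pics/s1.png

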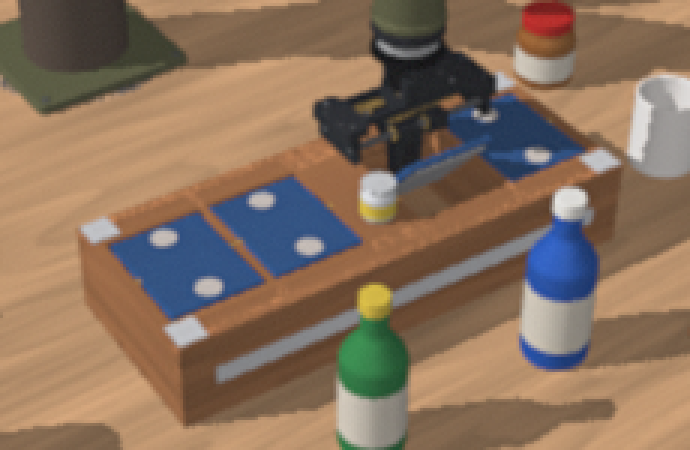

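In the enlarged scene crop, flap b is tilted at about (440,165) with its +x end up. The tin at (378,195) is undisturbed and the other flaps are flush. Retreating straight up, then toward the robot.

```bash
python3 -m inch '[[1,[0,0,-0.5],0],[1,[0,0,-2],0],[1,[0,0,-5],0],[1,[0,0,-9],0],[1,[-3,0,-12],0],[1,[-6,0,-13],0],[1,[-9,0,-14],0],[1,[-9,0,-14],0]]'; python3 -c "
from h import *
for n in('top','scene'):
    p=viewer.snapshot(n);cv2.imwrite(f'pics/{n}2.png',p[:,:,::-1])
    c=p[100:280,170:410] if n=='top' else p[140:310,170:430]
    cv2.imwrite(f'pics/{n}2c.png',c[:,:,::-1].repeat(3,0).repeat(3,1))
print(r.get_state()['contact_force'])
for n in('tin','teal_bottle','green_bottle','jar','can','biscuit_box','mug'):
    for d in viewer.outline_of('top',n)[:1]:
        v,u=np.nonzero(d['pixels']);print(n,d['p'],back('top',[u.mean(),v.mean()],.05).round(3))
"
```

```text
clock: 7.5
tool_pos: [0.4162, 0.1261, 0.222]
eef_rot: [1.0, -0.019, -0.001, 0.0]
contact_force: [0.1, 0.1, -0.7]
opening: 0.005
[ 0.83158228 -0.24173039 -0.10840269]
tin 0.43 [[0.592 0.034 0.05 ]]
teal_bottle 0.97 [[0.764 0.125 0.05 ]]
green_bottle 0.86 [[ 0.761 -0.1    0.05 ]]
jar 0.95 [[0.379 0.44  0.05 ]]
can 0.74 [[ 0.561 -0.441  0.05 ]]
biscuit_box 0.57 [[ 0.365 -0.423  0.05 ]]
mug 0.6 [[0.585 0.442 0.05 ]]
```

View pics/scene2c.png

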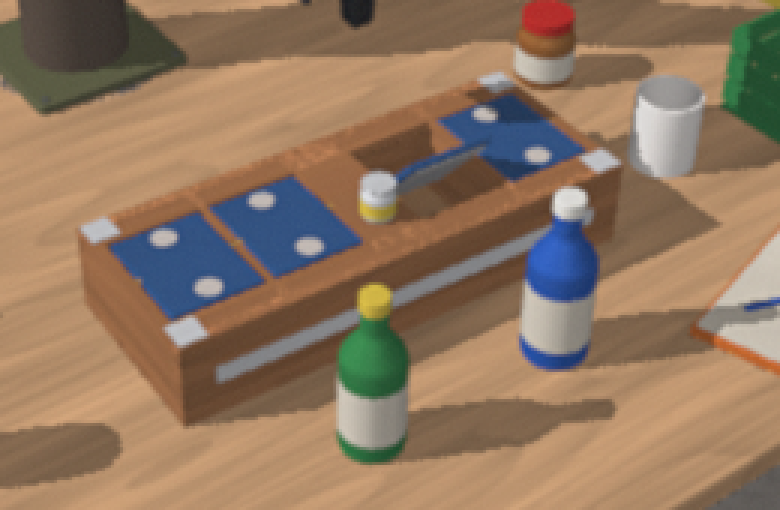

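View pics/top2c.png

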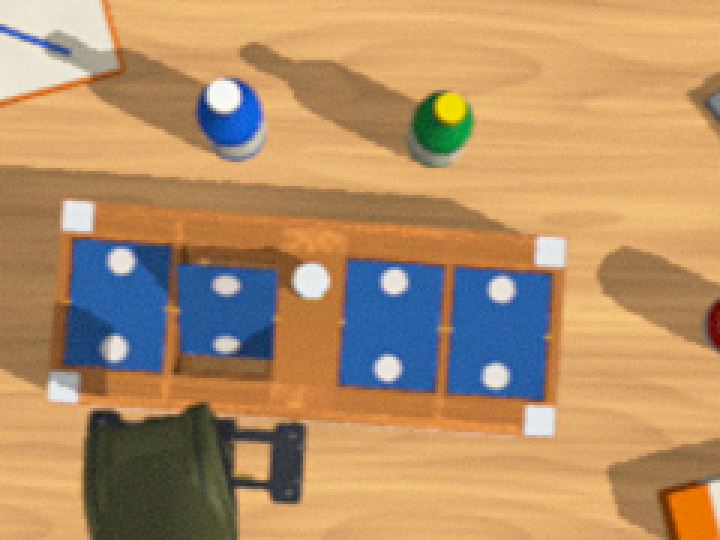

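The top crop shows b's dots at (227,285) and (226,345). They're 60 px apart, against about 87 px for a flush flap. Fitting the tilt.

```bash
python3 -c "
from h import *
from scipy.optimize import least_squares
p=viewer.camera_params('top');K=p['intrinsics'];M=p['world_to_cam']
g=cv2.imread('pics/top2.png').astype(int).min(2);o=[]
for u,v in [(245,195),(245,215)]:
    w=np.clip(g[v-6:v+7,u-6:u+7]-110,0,None).astype(float);vv,uu=np.mgrid[v-6:v+7,u-6:u+7];o.append([(w*uu).sum()/w.sum(),(w*vv).sum()/w.sum()])
o=np.array(o);print(o)
c=np.array([[np.cos(TH),-np.sin(TH)],[np.sin(TH),np.cos(TH)]])
def f(x):
    t=x[0];e=[]
    for s in(1,-1):
        l=np.array([s*.045*np.cos(t)+.004*np.sin(t),-s*.045*np.sin(t)+.004*np.cos(t)])
        w=np.r_[CC+c@[l[0],.085],.096+l[1],1];q=M@w
        e.append([K[0,2]+K[0,0]*q[0]/-q[2],K[1,2]+K[1,1]*q[1]/q[2]])
    return (np.array(e)-o).ravel()
s=least_squares(f,[-.7]);print(s.x,s.fun)"
```

```text
[[244.96511295 194.63625965]
 [244.90078329 214.38045505]]
[-0.86489051] [0.03124378 0.01381437 0.34332557 0.06386476]
```

Tilt is about -0.86 rad, well past 0.62, with a sub-pixel fit. The goods haven't moved and the arm is clear, so I'm handing in.

```bash
python3 -c "
from plant import r
print(r.finish_job(), r.get_state()['clock'])"
```

```text
the job is handed in; nothing more can be done
the job is handed in; nothing more can be done
```

Flap b was the free one, and I left it standing open at about -0.86 rad (49°, its -x end down), then handed the job in at about 7.7 s on the robot's clock.

- **Finding it:** I pressed from above with closed fingertips near the -x end of each flap. Flap d resisted at about 21 N and c at about 17 N, so both are blocked. Flap b yielded at about 5 N. I did not need to press flap a.
- **Opening it:** I pushed b down to a fingertip height of about 66 mm, then moved straight up and clear.
- **Last checks:**
  - The tilt came from fitting the two white dots in the top camera picture, matching to about 0.3 px.
  - Flaps a, c and d look flush.
  - The goods are within about 2 mm of where they were first measured.
  - The arm was touching nothing.
- **Small mismatches:**
  - The blocked flaps showed almost no give, against the 1 to 3 mm described.
  - The far dot on flap d was about 2 mm off in the first pose fit. Neither affected the result.

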